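Clip a rimmed test tile onto the painting stage

ROBOT

A 6-joint arm with a two-finger parallel gripper is mounted at the origin on the work surface. World frame = base frame: x ahead of the robot, y to its left, z up, the work surface at z = 0. Lengths are in mm, angles in rad, forces in N, time in s.
With the tool pointing down it reaches from about 300 to 875 mm from the base axis. Payload 6.4 kg.
Tool frame: the origin (TCP) lies between the finger pads; the fingertips stand 22 mm ahead of it and the grasp point (between the pads) lies 3 mm ahead of it; z points along the fingers, y is the line along which they close (so a half turn about z gives the same grasp; the last joint's range is limited). The gripper opens to 85 mm and grips with 20 to 120 N. Pads are 22 mm wide; open, the fingers measure 114 mm over their backs; the gripper's body (76 mm by 85 mm) begins 54 mm behind the grasp point. The pads swing forward as they close: fully open they stand 13 mm farther back than shut.
Start: joints at [-1.329, 0.181, 1.607, -0, 1.354, -0.206], TCP at [248.983, -518.313, 221.888] pointing down, gripper open.
Joint ranges: [-2.99, 2.99], [-0.89, 2.07], [0.3, 2.58], [-1.14, 4.28], [0, 2.63], [-3.12, 3.12]. Speed limits (rad/s): [2.57, 2.57, 3.01, 3.14, 3.14, 3.14].

INTERFACE

Orientations are given as a unit quaternion [x, y, z, w].
In Python, from plant import ctrl gives the robot as it stands. The module is installed in compiled form; this text tells all that it offers. Calls block until the motion is done:
- ctrl.movep(position, orientation): joint-space move of the TCP to a pose.
- ctrl.line_to(position, attitude=None, max_speed=150): straight line of the TCP; attitude=None keeps the orientation; max_speed is the mean speed in mm/s.
- ctrl.goto_joints(angles): joint-space move.
- ctrl.command_gripper(opening, f_grip=None): finger opening in mm; f_grip is the grip in N (None keeps the last); returns when the fingers have stopped.
- ctrl.sleep(seconds).
- ctrl.solve_ik(position, orientation): joint angles nearest the present ones, or None.
- ctrl.read_camera(name): name is "side" or "top"; returns a dict with "pixels" (400x640x3 uint8, blue, green, red), "camera_matrix" (3x3 intrinsics, pixels), "dist_coeffs" ([k1, k2, p1, p2, k3] as OpenCV has them; the pictures are not rectified), "rvec" (rotation vector, rad) and "tvec" (3), from world to camera coordinates, as OpenCV has them. Camera axes: x right, y down, z forward; pixel columns grow to the right and rows downward; lengths in mm; the calibration is good to about 2 mm. A picture is of the moment at which its call begins. There is no depth.
A pose or a line that the arm cannot do raises ctrl.IKError and nothing moves.
- ctrl.close_job(): hands the job in; it is judged then, once.
Readings, each from a call of its own:
- ctrl.read_clock(): time.
- ctrl.read_q(): joint angles.
- ctrl.read_dq(): joint speeds.
- ctrl.read_tau(): joint torques, N m.
- ctrl.read_tcp_pos(): TCP position.
- ctrl.read_ee_rot(): TCP orientation.
- ctrl.read_contact_force(): force on the tool from outside, world axes, zero at the start.
- ctrl.read_ft_torque(): the same for the moment, N m.
- ctrl.read_width(): finger opening in mm.
- ctrl.read_grasp_force(): force on a finger pad.
Only numpy, scipy, OpenCV 4.12 (cv2) and the standard library are available. Lean on these libraries where they do the work, as an engineer would, in place of code of your own. Each camera call takes 0.05 s, during which the arm holds its last target. There are 200 camera calls.

TASK

Of the two long white porcelain tiles lying on wooden blocks, take the one with the raised, rounded rim across one end. Lay it on the narrow metal tongue of the clip stage and slide it flat, rim first, under the two sprung steel clips until the rim comes up against the stop, so that the clips ride up over the rim and snap down behind it onto the tile. Let go and leave it lying flat and straight, held by both clips.

Things in the scene. Friction and masses are not known exactly. Their poses are not given: they have to be found in the camera images.
- rim_tile_center (a point): White porcelain tile, 120 mm long (x), 56 wide (y), 8 thick, with a rounded rim 14 mm tall filling the last 14 mm at its +x end, flush underneath. Point: its middle, 4 mm above the underside. x points to the rim, z up. Starts flat on a wooden block 90 x 34, 24 mm tall; its long edges overhang 11 mm. Rim roughly away from the robot. A rimless tile lies on a like block, 130 mm or more aside.
- stage_home (a point): Where the tile's middle lies when home; x: sliding direction (roughly away from the robot), z up. Fixed metal deck, top 30 mm above the table (4 mm below the point), on a board 80 mm wide, 8 thick. x -115 to 20 mm: tongue 34 wide, which fingers can straddle; then 70 wide to the stop at x 60, 12 mm high. No side walls. A tile with its middle at x -75 lies on the tongue clear of the clips.
- clip_left (a joint): Lift (rad) of the sprung steel strip at stage y +14 mm, 12 mm wide, hinged along y at x +85. 0: toe 5 mm above the bare deck; 0.055: toe on the slab; 0.17: toe on the rim. Toe at x +31. Its lip, turned up at 35 degrees towards the open end, reaches back to x 0, 26 mm above the deck (42 when lifted), so the rim lifts it as the tile is pushed in. The spring presses the toe down with 2 to 4 N.
- clip_right (a joint): The same for the clip at stage y -14 mm. With the tile home, both toes rest on the slab 22 mm behind the middle of the rim.
There are look-alikes about, which are no part of the job. What is shaped like the part that bears rim_tile_center but blue or pink is not meant.

How it is judged (in metres and radians):
On the way:
1. the tile's rim has lifted a clip (above 0.11 rad) (value of joint any of clip_left, clip_right above 0.11 rad).
At the end, for the whole second after the job is handed in: The rimmed tile lies still and flat on the deck within 12 mm of the stop, within 13 mm of the middle and 10 degrees of straight, and both clips have snapped down behind the rim and rest on the slab (0.025 to 0.10 rad) (x of rim_tile_center in the frame of stage_home between -0.012 and 0.008 m and y of rim_tile_center in the frame of stage_home between -0.013 and 0.013 m and z of rim_tile_center in the frame of stage_home between -0.006 and 0.006 m and angle between the x axis of rim_tile_center and the x axis of stage_home, either way round below 0.18 rad and value of joint clip_left between 0.025 and 0.1 rad and value of joint clip_right between 0.025 and 0.1 rad); the robot touches nothing.
It also fails if it takes over 43 s, if anything falls off the work surface, if the arm or the gripper's body presses on something with over 40 N, if the wrist force passes 120 N, or if a joint passes its speed limit or range.

## Working session

There is one attempt and no reset: what is moved stays moved. The work goes in short steps, each a Python script; the robot and the scene stay as the last script left them, time stands still between calls to the robot, and variables do not carry over. Pictures are saved under pics/ and viewed, at most 10 in all, crops included, and the job is handed in when it is done.

```bash
mkdir -p pics
cat > h.py <<'E'
import numpy as np, cv2
from plant import ctrl
def cam(n):
    c=ctrl.read_camera(n); return {k:(np.array(v,float) if k!='pixels' else np.array(v)) for k,v in c.items()}
def ray(c,uv,z):
    "pixels -> world points on plane z"
    p=cv2.undistortPoints(np.array(uv,float).reshape(-1,1,2),c['camera_matrix'],c['dist_coeffs']).reshape(-1,2)
    R=cv2.Rodrigues(c['rvec'])[0]; o=-R.T@c['tvec'].ravel()
    d=np.c_[p,np.ones(len(p))]@R
    return o+d*((z-o[2])/d[:,2])[:,None]
def proj(c,X): return cv2.projectPoints(np.array(X,float).reshape(-1,1,3),c['rvec'],c['tvec'],c['camera_matrix'],c['dist_coeffs'])[0].reshape(-1,2)
E
python3 - <<'E'
from h import *
import pickle
for n in ('top','side'):
    c=cam(n); pickle.dump(c,open(n+'.pkl','wb')); cv2.imwrite(f'pics/{n}0.png',c['pixels'])
    R=cv2.Rodrigues(c['rvec'])[0]; print(n,-R.T@c['tvec'].ravel(),R[2],c['camera_matrix'][0,0])
E
```

```text
top [ 457.54674856   -7.45792147 1069.9031273 ] [ 0.03381521 -0.00597129 -0.99941026] 487.31971241087905
side [426.29078906 662.09389949 663.49503973] [ 0.08315898 -0.7300839  -0.67827876] 501.31464916444787
```

View pics/top0.png

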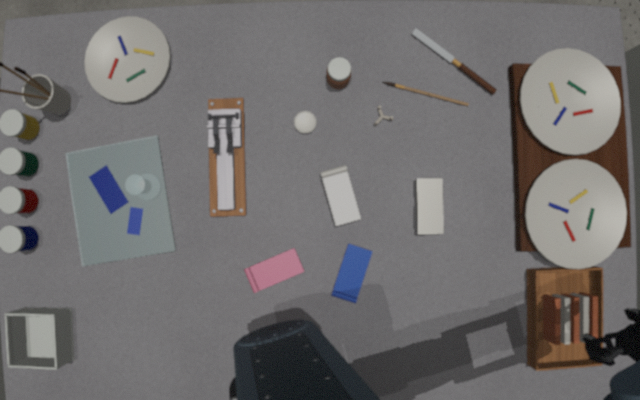

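View pics/side0.png

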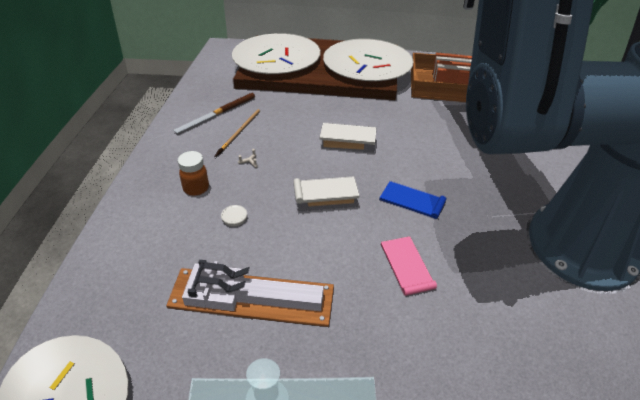

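Top view: the rimmed tile is at about (340,196) with its rim at the top end. The stage is at (226,157) with its tongue pointing down the image, towards the robot. The side view confirms this: rim at (298,190), clips at (215,275). Next I'll segment both.

Run:
```python
from h import *
import pickle
c=pickle.load(open('top.pkl','rb')); im=c['pixels']
hsv=cv2.cvtColor(im,cv2.COLOR_BGR2HSV)
def rect(m,x0,y0,x1,y1,z,name):
    k=np.zeros_like(m); k[y0:y1,x0:x1]=m[y0:y1,x0:x1]
    cs,_=cv2.findContours(k,cv2.RETR_EXTERNAL,cv2.CHAIN_APPROX_NONE); b=max(cs,key=cv2.contourArea)
    W=ray(c,b,z)[:,:2].astype(np.float32); r=cv2.minAreaRect(W)
    print(name,cv2.boundingRect(b),np.round(r[0],1),np.round(r[1],1),round(r[2],2)); print(np.round(cv2.boxPoints(r),1).tolist())
    return r
v=hsv[...,2];s=hsv[...,1]
print('px tile',hsv[200,342],'tongue',hsv[190,226],'board',hsv[200,212],'table',hsv[240,210])
tile=((v>150)&(s<60)).astype(np.uint8)
rect(tile,310,155,375,235,32,'tile')
rect(tile,400,165,460,245,32,'rimless')
rect(((s>90)&(hsv[...,0]<25)).astype(np.uint8),195,85,260,230,8,'board')
ton=((v>130)&(s<60)).astype(np.uint8)
rect(ton,205,150,248,215,30,'tongue')
a=cv2.resize(im[85:235,190:390],None,fx=4,fy=4,interpolation=cv2.INTER_CUBIC)
cv2.imwrite('pics/crop1.png',a)
```

```text
px tile [ 20   4 184] tongue [135   3 177] board [ 14 116 138] table [165   4 119]
tile (322, 167, 39, 58) [499.2 -53.6] [116.9  55.5] 14.65
[[435.70001220703125, -41.5], [449.70001220703125, -95.19999694824219], [562.7999877929688, -65.5999984741211], [548.7999877929688, -11.899999618530273]]
rimless (417, 178, 27, 56) [ 473.7 -245.3] [ 55.4 119.2] 89.93
[[414.1000061035156, -273.0], [533.2999877929688, -273.1000061035156], [533.4000244140625, -217.6999969482422], [414.20001220703125, -217.5]]
board (209, 98, 37, 118) [591.4 194.1] [258.4  77.7] 0.42
[[461.8999938964844, 232.0], [462.5, 154.3000030517578], [720.9000244140625, 156.1999969482422], [720.2999877929688, 233.89999389648438]]
tongue (216, 150, 18, 60) [538.9 195.1] [127.8  35.5] 0.7
[[474.79998779296875, 212.10000610351562], [475.20001220703125, 176.60000610351562], [603.0, 178.1999969482422], [602.5999755859375, 213.6999969482422]]
```

View pics/crop1.png

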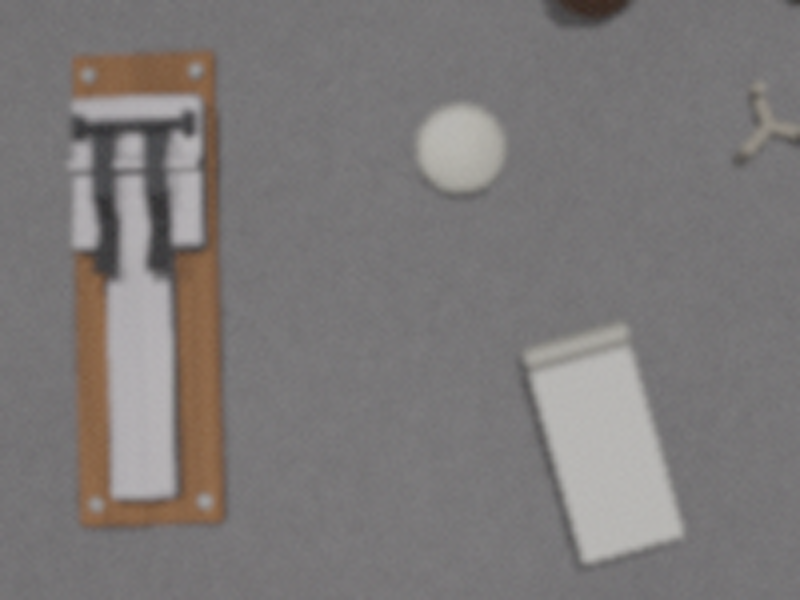

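The crop shows the rim at the tile's upper end, crop (575,345), and the tongue's near end at (145,497). The measured sizes match the ones given:

| Item | Measured (mm) | Given (mm) |
|---|---|---|
| Tile | 117 x 55.5 | 120 x 56 |
| Board width | 78 | 80 |
| Tongue width | 35.5 | 34 |

The tile's middle is at about (499,-54) with yaw 14.65°. Home is at about (590,195) with yaw 0.5°.

```bash
cat >> h.py <<'E'
from scipy.spatial.transform import Rotation as Ro
def down(deg): return (Ro.from_euler('z',deg,degrees=True)*Ro.from_euler('x',180,degrees=True)).as_quat()
T=np.array([499.5,-53.6]); TY=14.65; H=np.array([590.,195.]); HY=.55; G=-30.
def at(o,yaw,x,z,y=0):
    a=np.radians(yaw); return [o[0]+x*np.cos(a)-y*np.sin(a),o[1]+x*np.sin(a)+y*np.cos(a),z]
E
python3 - <<'E'
from h import *
print(Ro.from_quat(ctrl.read_ee_rot()).as_euler('ZYX',degrees=True), ctrl.read_clock(), ctrl.read_width())
for y in (TY,TY+180,HY,HY+180):
    o,ye=(T,TY) if abs(y%180-TY)<1 else (H,HY)
    q=ctrl.solve_ik(at(o,ye,G,100),down(y)); print(y,None if q is None else np.round(q,2))
ctrl.movep(at(T,TY,G,120),down(TY))
print(np.round(ctrl.read_q(),2))
ctrl.line_to(at(T,TY,G,29),max_speed=80)
print(ctrl.read_contact_force())
ctrl.command_gripper(45,80)
print('w',ctrl.read_width(),ctrl.read_grasp_force(),ctrl.read_contact_force())
ctrl.line_to(at(T,TY,G,110),max_speed=100)
print('w',ctrl.read_width(),ctrl.read_grasp_force(),ctrl.read_contact_force(),ctrl.read_clock())
c=cam('side'); cv2.imwrite('pics/lift.png',c['pixels'])
E
```

```text
[ 2.56571323e+01 -1.91609927e-02 -1.79911166e+02] 0.1 85.16334432249218
14.65 [-0.38  0.11  1.96 -0.    1.07  0.93]
194.65 [-0.38  0.11  1.96  0.    1.07 -2.21]
0.55 [ 0.13  0.35  1.66 -0.    1.13  1.7 ]
180.55 [ 0.13  0.35  1.66  0.    1.13 -1.45]
[-0.38  0.08  1.94 -0.    1.12  0.93]
[ 1.35376121 -0.02465244  1.3775794 ]
w 45.009608687896765 0.0 [-0.18714722 -0.22735189  0.5220069 ]
w 44.951657728216915 0.0 [ 0.15243558  0.14060754 -0.15046169] 4.6917
```

View pics/lift.png

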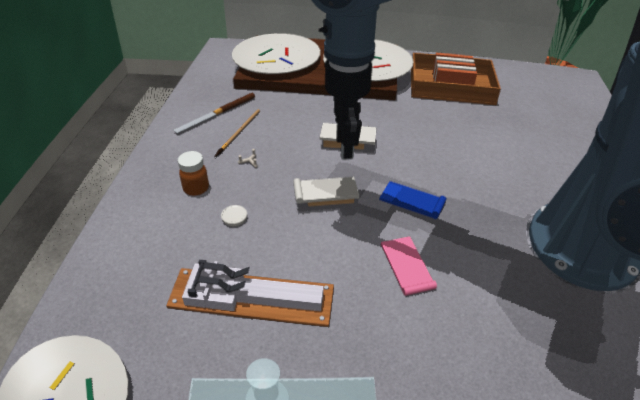

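Run:
```python
from h import *
p=ctrl.read_tcp_pos(); print(p,at(T,TY,G,110),Ro.from_quat(ctrl.read_ee_rot()).as_matrix().round(3).tolist())
c=cam('side'); t=cam('top')
print('side',proj(c,[p,np.array(p)-[0,0,22],[*T,32]]),'top',proj(t,[p,np.array(p)-[0,0,22],[*T,32]]))
cv2.imwrite('pics/c2.png',np.hstack([cv2.resize(c['pixels'][60:260,250:450],(400,400)),cv2.resize(t['pixels'][100:300,250:450],(400,400))]))
```

```text
[469.84561926 -60.95648347 109.22010185] [np.float64(470.4753350993598), np.float64(-61.187412431491104), 110] [[0.967, 0.253, -0.001], [0.253, -0.967, 0.001], [-0.001, -0.001, -1.0]]
side [[343.77472825 154.43307534]
 [343.27221409 163.92160297]
 [326.24313139 187.56055614]] top [[346.39792587 208.63639308]
 [345.79448302 208.78862648]
 [340.63823454 195.30967733]]
```

View pics/c2.png

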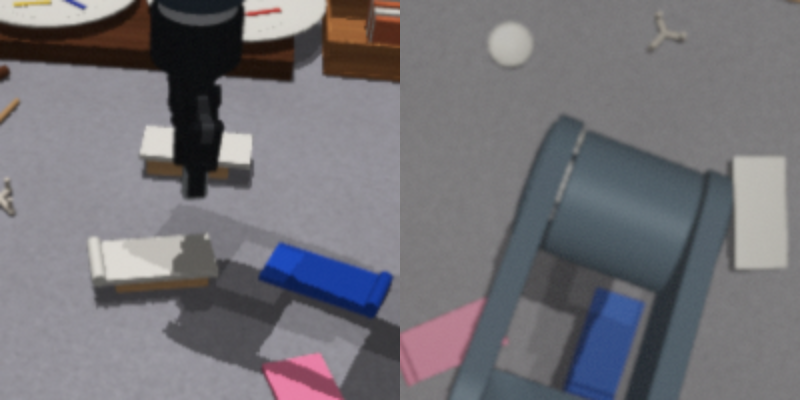

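Run:
```python
from h import *
p=np.array(ctrl.read_tcp_pos()); R=Ro.from_quat(ctrl.read_ee_rot()).as_matrix(); c=cam('side')
for s in (-25,25):
  for d in (0,10,22): print(s,d,proj(c,[p+R@[0,s,d]]).round(1))
ctrl.command_gripper(85); print(ctrl.read_width())
c=cam('side'); a=cv2.resize(c['pixels'][60:220,270:430],(560,560),interpolation=cv2.INTER_CUBIC); cv2.imwrite('pics/c3.png',a)
```

```text
-25 0 [[346. 163.]]
-25 10 [[345.8 167.3]]
-25 22 [[345.5 172.5]]
25 0 [[341.6 146.3]]
25 10 [[341.4 150.6]]
25 22 [[341.1 155.7]]
85.18315074402508
```

View pics/c3.png

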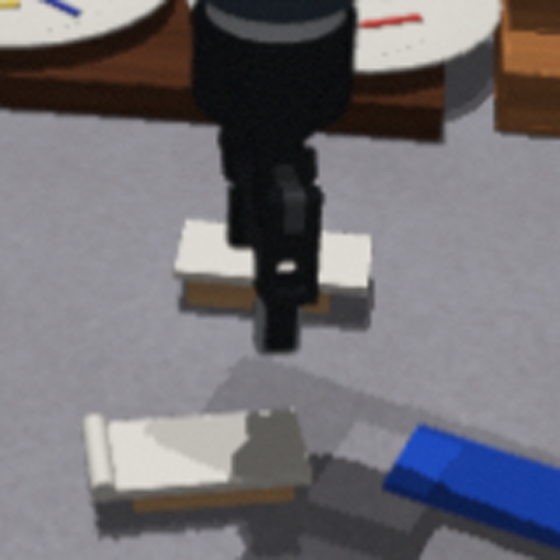

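The gripper is at the commanded x and y, but its fingertips look about 25 mm higher than I assumed. It closed above the tile without touching it. I'll feel for the table with the open fingers to get the real tip offset.

Run:
```python
from h import *
print(ctrl.read_clock())
ctrl.line_to(at(T,TY,G,29),max_speed=120); ctrl.sleep(.1)
p=ctrl.read_tcp_pos(); f0=np.array(ctrl.read_contact_force()); print(p,f0)
z=p[2]
for z in np.arange(26,-14,-2.):
    ctrl.line_to(at(T,TY,G,z),max_speed=30)
    f=np.array(ctrl.read_contact_force())-f0
    if np.linalg.norm(f)>4: print('contact',z,ctrl.read_tcp_pos(),f,ctrl.read_ft_torque()); break
print(z,ctrl.read_tcp_pos(),ctrl.read_clock())
```

```text
5.4167
[471.31753395 -61.501538    29.9194738 ] [-0.18053636  0.14019737 -0.15848087]
-12.0 [470.36316741 -61.1678222  -12.13455707] 11.3417
```

No contact even at TCP z = -12, so the real tips stand roughly 28 mm higher than stated. I'll grasp at TCP z = -7.

Run:
```python
from h import *
ctrl.line_to(at(T,TY,G,-7),max_speed=60)
ctrl.command_gripper(45,80)
print('w',ctrl.read_width(),ctrl.read_grasp_force(),ctrl.read_contact_force(),ctrl.read_tcp_pos())
if ctrl.read_width()>50:
    ctrl.line_to(at(T,TY,G,50),max_speed=100); ctrl.sleep(.1)
    print('w',ctrl.read_width(),ctrl.read_grasp_force(),ctrl.read_contact_force())
c=cam('side'); print(ctrl.read_clock(),ctrl.read_tcp_pos())
cv2.imwrite('pics/c4.png',cv2.resize(c['pixels'][60:260,250:450],(600,600),interpolation=cv2.INTER_CUBIC))
```

```text
w 54.453744436742944 83.36626768112183 [-2.09196391  0.5505058   6.14052879] [470.61530617 -61.25257513  -6.56098753]
w 54.40390815819833 84.28332209587097 [ 0.42619153  0.01150219 -1.55994821]
12.8583 [469.75138863 -60.92425873  49.14437755]
```

View pics/c4.png

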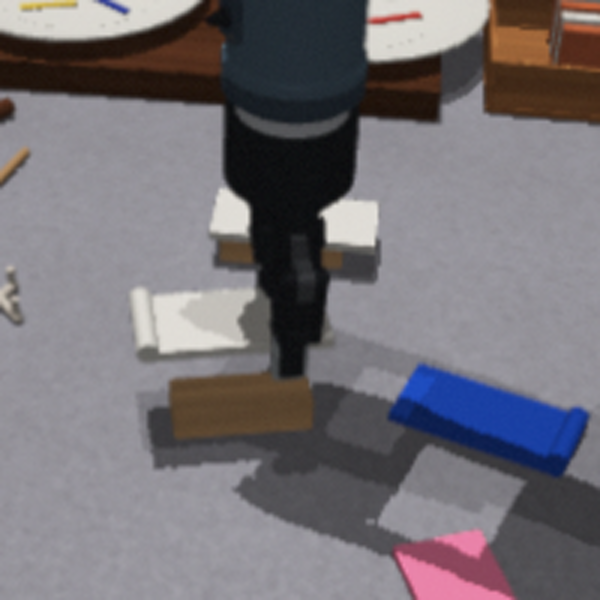

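The picture shows the rimmed tile held level with its rim at crop (145,320). The fingertips, at (290,375), reach about 20 mm below its underside. That's tight over the board, so I'll lay the tile on the tongue, let go, and re-grip about 5 mm higher.

Run:
```python
from h import *
X=-77+G
ctrl.movep(at(H,HY,X,60),down(HY))
ctrl.line_to(at(H,HY,X,5),max_speed=100); ctrl.sleep(.1)
f0=np.array(ctrl.read_contact_force()); print(f0,ctrl.read_tcp_pos(),ctrl.read_clock())
for z in np.arange(3,-4,-1.):
    ctrl.line_to(at(H,HY,X,z),max_speed=30)
    f=np.array(ctrl.read_contact_force())-f0; print(z,f.round(1))
    if f[2]>5: break
print(ctrl.read_tcp_pos(),ctrl.read_clock())
ctrl.command_gripper(80); 
t=cam('top'); c=cam('side')
print(ctrl.read_contact_force(),ctrl.read_clock())
cv2.imwrite('pics/c5.png',np.hstack([cv2.resize(c['pixels'][180:340,150:350],(400,320)),cv2.resize(t['pixels'][80:240,150:350],(400,320))]))
```

```text
[ 0.0571181   0.13273984 -1.56728333] [483.83397635 193.98326122   5.78401419] 14.6583
3.0 [-0.2 -0.4  0.4]
2.0 [-0.2  0.   0.6]
1.0 [ 0.6 -0.7  0.7]
0.0 [ 0.2 -0.   0.6]
-1.0 [-2.  -0.5  6.3]
[483.14888434 194.02326151  -0.53209502] 15.9083
[ 0.35441284 -0.3051663  -0.17924948] 16.3833
```

View pics/c5.png

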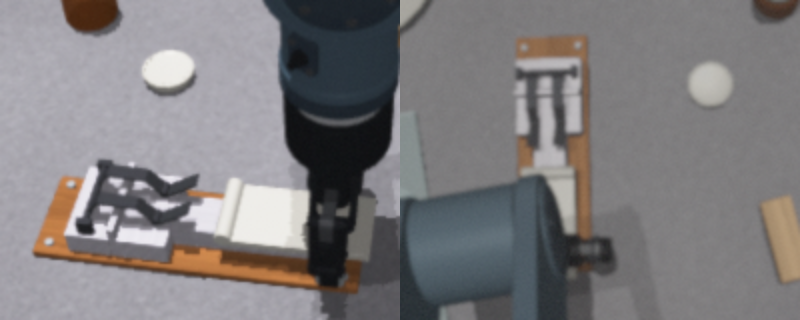

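The tile lies flat and straight on the tongue, with its rim at side crop (235,215), clear of the lips, which end near (195,185). In the top view it's centred to within about 1 mm. I'll re-grip 5 mm higher and push.

Run:
```python
from h import *
X=-77+G; z=4.5
ctrl.line_to(at(H,HY,X,z),max_speed=60)
ctrl.command_gripper(45,90)
print('w',ctrl.read_width(),ctrl.read_grasp_force(),ctrl.read_contact_force())
for x in (-50,-30,-20,-14,-10,-7,-4,-2,0,2,4,6):
    ctrl.line_to(at(H,HY,x+G,z),max_speed=60 if x<-20 else 30)
    f=np.array(ctrl.read_contact_force()); print(x,f.round(1),np.round(ctrl.read_tcp_pos(),1),round(ctrl.read_clock(),1))
    if -f[0]>(28 if x<-9 else 20): break
c=cam('side')
cv2.imwrite('pics/c6.png',cv2.resize(c['pixels'][220:340,150:350],(800,480),interpolation=cv2.INTER_CUBIC))
```

```text
w 54.26915444724639 94.31993007659912 [-2.1175051  -1.03338135  6.62843681]
-50 [-0.2  0.7  4.6] [510.8 194.4   5.1] 17.6
-30 [-25.9  -1.7  30.6] [523.9 194.7   5. ] 18.1
-20 [-47.5  -2.9  52.2] [527.9 194.9   4.9] 18.6
```

View pics/c6.png

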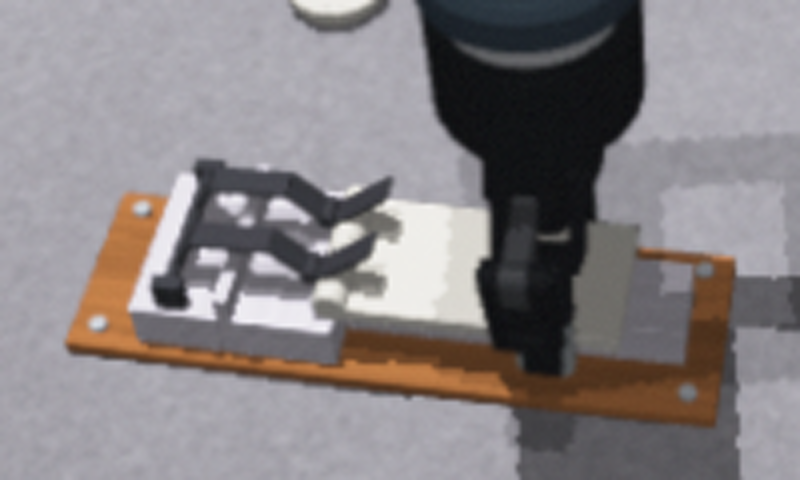

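The rim is under both lips, near (335,290) in the crop, but the arm's compliance is pressing the tile into the deck: 52 N up, 47 N back. I'll push on while adjusting z to keep the vertical force small.

Run:
```python
from h import *
z=4.5; x=-22.
for i in range(36):
    ctrl.line_to(at(H,HY,x+G,z),max_speed=30)
    f=np.array(ctrl.read_contact_force()); p=ctrl.read_tcp_pos()
    print(round(x,1),round(z,1),f.round(1),np.round(p,1),round(ctrl.read_clock(),1),round(ctrl.read_width(),1))
    if p[0]>H[0]+G-1 or f[0]<-60 or z>25 or ctrl.read_clock()>30: break
    z+=np.clip(.1*(f[2]-3),-2,3)
    if abs(f[2])<20 and f[0]>-40: x=min(x+3,8)
```

```text
-22.0 4.5 [-39.   -2.1  43.6] [528.  194.9   4.9] 18.9 54.3
-22.0 7.5 [-23.6   0.5  12.9] [529.2 194.7   5.1] 19.1 53.8
-19.0 8.5 [-12.3   0.5   0.5] [534.  194.5   5.5] 19.4 53.9
-16.0 8.2 [-7.3  0.8 -1.6] [539.7 194.5   6. ] 19.6 53.8
-13.0 7.8 [-0.5  0.3 -2.8] [545.8 194.5   6.7] 19.9 54.3
-10.0 7.2 [-5.  -0.2 -3.5] [548.9 194.5   6.5] 20.1 53.7
-7.0 6.5 [-6.2 -0.2 -3.6] [552.  194.6   6. ] 20.4 53.8
-4.0 5.9 [-5.8 -0.8 -1.8] [555.1 194.6   5.5] 20.6 54.1
-1.0 5.4 [-6.1 -0.  -0.1] [558.  194.7   5.2] 20.9 54.0
2.0 5.1 [-12.3  -0.1   5.6] [560.  194.7   5.2] 21.1 54.0
```

Run:
```python
from h import *
z=5.5
for x in (4,6,8,10,13,16):
    ctrl.line_to(at(H,HY,x+G,z),max_speed=30)
    f=np.array(ctrl.read_contact_force()); p=ctrl.read_tcp_pos(); print(x,z,f.round(1),np.round(p,1))
    if f[0]<-25: break
    z+=np.clip(.1*(f[2]-3),-2,3)
ctrl.line_to([p[0],p[1],p[2]],max_speed=30); print(ctrl.read_contact_force())
ctrl.command_gripper(80)
p=ctrl.read_tcp_pos(); ctrl.line_to([p[0],p[1],70],max_speed=60)
ctrl.line_to([p[0]-110,p[1]-60,180],max_speed=200)
print(ctrl.read_contact_force(),ctrl.read_clock())
c=cam('side');t=cam('top')
cv2.imwrite('pics/c7.png',np.hstack([cv2.resize(c['pixels'][240:340,150:350],(500,250),interpolation=cv2.INTER_CUBIC),cv2.resize(t['pixels'][80:230,190:260],(117,250),interpolation=cv2.INTER_CUBIC)]))
hsv=cv2.cvtColor(t['pixels'],cv2.COLOR_BGR2HSV); m=((hsv[...,2]>130)&(hsv[...,1]<60)).astype(np.uint8)
k=np.zeros_like(m);k[148:200,205:248]=m[148:200,205:248]
b=max(cv2.findContours(k,0,cv2.CHAIN_APPROX_NONE)[0],key=cv2.contourArea)
r=cv2.minAreaRect(ray(t,b,38)[:,:2].astype(np.float32)); print(r,cv2.boundingRect(b))
```

```text
4 5.5 [-18.2  -0.8   9.8] [560.  194.7   5.2]
6 6.175524167263077 [-22.5  -1.3  11.9] [559.9 194.8   5.1]
8 7.066250773683508 [-27.6  -2.2  11.9] [559.8 194.7   5.1]
[-2.39164706  0.82779952 -2.39184868]
[0.51442541 0.43701263 0.27663291] 24.9083
((565.146728515625, 195.19705200195312), (58.13985824584961, 82.07146453857422), 89.5120849609375) (210, 148, 28, 39)
```

View pics/c7.png

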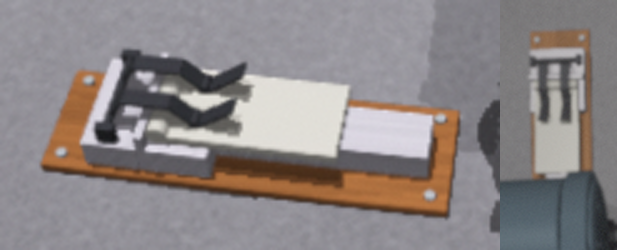

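The tile is home: its rim is against the stop at (155,125), and both clip toes rest on the slab behind it at (205,90) and (190,118). It's straight and centred (y 195.2, yaw -0.5°), and the arm is clear.

```bash
python3 -c "
from plant import ctrl
print(ctrl.close_job())"
```

```text
the job is handed in; nothing more can be done
None
```

The rimmed tile is home against the stop, lying flat and straight with both clips snapped down behind its rim. I handed the job in at about 25 s; no verdict was returned, so this rests on the final pictures and force readings.

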